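# Flip a circuit board against a stop strip

### The job

Turn the small green circuit board over without picking it up: push it across the raised bed of the metal jig until it lies flat against the low stop strip, then keep pushing on its overhanging edge while moving upwards, so that the board tips up about the foot of the strip and falls over the strip into the rubber-lined tray. Leave it lying there with its parts down and its solder side up. Only push it with the fingertips, never lift it off the jig, and do not disturb the orange-brown board, the battery pack and the wound coil beside the jig.

Things in the scene. Friction and masses are not known exactly. Their poses are not given: they have to be found in the camera images.
- jig: Metal jig fixed to the table, 128 mm along its x, 120 mm along y (156 with the low screw flanges beside the tray). Origin on the table under the bed-side face of the stop strip, mid width; x points from the bed over the strip to the tray (away from the robot, within 0.4 rad), z up. Bed: x -38 to 0 mm, flat top 30 mm above the table, nothing in front of it. Stop strip: x 0 to 5 mm, top at 35 mm.
- stop_foot (a point): Middle of the inside corner where the bed top meets the stop strip, 30 mm above the table; axes as the jig. The board tips about this line (along y). The strip stands 5 mm above the bed over the full width.
- board: Small green board, 46 mm (its x) by 62 mm (its y), 2 mm thick, about 32 g; on it a black socket block (top 10 mm above the underside) and two round capacitors (13 and 8 mm). Origin in the centre of its underside, z out of the parts side: up at the start, down when flipped. Starts flat on the bed, its own -x to the strip within 0.1 rad, 5 to 11 mm short of it, up to 12 mm off the middle sideways.
- lead_edge (a point): Middle of the board's 62 mm long edge nearest the stop strip, at mid thickness (board x -23 mm). It is the pivot edge.
- trail_edge (a point): Middle of the other 62 mm long edge, nearest the robot, at mid thickness (board x +23 mm). It overhangs the front of the bed, still by 8 mm once the board is at the strip, so a fingertip can push on it while reaching below it. Push here; the edge then swings up on a circle of 46 mm radius about the stop foot.
- tray_floor (a point): Centre of the tray floor (rubber, 24 mm above the table, 6 mm below the bed), axes as the jig. The tray is 80 mm (x) by 110 mm (y) inside; it begins behind the stop strip, its far and side walls are 5 mm thick and rise 16 mm above this floor.
- driver_board: Bystander: orange-brown circuit board with upright parts, 44 x 78 x 35 mm, origin in the centre of its underside, to the left of the jig.
- battery: Bystander: white battery pack of three cells, 44 x 58 x 15 mm, origin in the centre of its underside, to the right of the jig, near its tray.
- coil: Bystander: wound ring coil, 24 mm across and 10 mm high, origin in the centre of its underside, to the right of the jig, near its bed.
Things that resemble listed ones, but are neither listed nor needed, are in the scene too. Of the things that look like the board, the smallest one is meant.

How it is judged:
By the outcome, as a careful person would: the job done as asked, in the order asked, and still so for the second after the job is handed in, with the robot touching nothing.
It also fails if it takes over 42 s, if anything falls off the work surface, if the arm or the gripper's body presses on something with over 40 N, if the wrist force passes 120 N, or if a joint passes its speed limit or range.

### The arm

A 7-joint arm with a two-finger parallel gripper is mounted at the origin on the work surface; the furniture and walls round the work are solid. World frame = base frame: x ahead of the robot, y to its left, z up, the work surface at z = 0. Lengths are in m, angles in rad, forces in N, time in s.
With the tool pointing down it reaches from about 0.425 to 0.875 m from the base axis. Payload 4.7 kg.
Tool frame: the origin (TCP) lies at the very end of the fingers, on their centre line; the grasp point (between the pads) lies 19 mm behind it; z points along the fingers, y is the line along which they close (so a half turn about z gives the same grasp; the last joint's range is limited). The gripper opens to 87 mm and grips with 3 to 60 N. Pads are 19 mm wide; open, the fingers measure 117 mm over their backs; the gripper's body (75 mm by 190 mm) begins 51 mm behind the grasp point.
Start: joints at [-1.096, 0.321, -0.07, 1.45, 0.023, 1.371, -0.057], TCP at [0.289, 0.582, 0.223] pointing down, gripper open.
Joint ranges: [-2.86, 2.86], [-0.3, 2.09], [-1.38, 1.24], [0.06, 2.45], [-1.56, 4.7], [0.09, 2.05], [-2.69, 2.69]. Speed limits (rad/s): [2.57, 2.57, 3.14, 3.14, 3.14, 3.14, 3.14].

### API

Orientations are given as a rotation vector (axis times angle).
In Python, from bench import ctrl, vision gives the robot as it stands.
- The arm moves only by the tool jog_arm, never from a script. Its argument "increments" is a list of rows, each an object of numbers: "tx", "ty", "tz": the shift along the tool's x, y, z in mm; "wx", "wy", "wz": the turn, a rotation vector about the tool's x, y, z in rad; "gripper": the opening, from 0 (shut) to 1 (fully open). In form: [{"tx": .., "ty": .., "tz": .., "wx": .., "wy": .., "wz": .., "gripper": ..}, ...]. A call has exactly 5 rows; each row is the pose to reach, as a shift and turn from the pose commanded when the call began, along the tool's axes at that moment; what a row does not reach only later rows make up. A row lasts 1/12 s, in which the tool goes at most 41.7 mm and 7.16 degrees, less where a joint would pass 70% of its speed; a pose out of reach is approached as far as the arm can. A call with a gripper value outside its range is refused whole. The fingers move at their own pace and stop on an object; "grip_force" is the grip in N (left out, the last holds). Time passes only in rows, so rows that repeat a pose let the fingers close, or fill a call up. It gives the time, the measured TCP pose, the force, the opening and the grip force at its end, in the units of the state.
- ctrl.get_state(): the state, without advancing time (a new reading comes with each control period).
- vision.get_image(name): name is "scene" or "side" or "wrist"; returns a dict with "color" (384x512x3 uint8, blue, green, red), "fx", "fy", "cx", "cy" (pixels), "extrinsics" (4x4, takes a point from world to camera coordinates). Camera axes: x right, y down, z forward; pixel columns grow to the right and rows downward; lengths in m; the calibration is good to about 2 mm. The wrist camera is an equidistant fisheye: a pixel r from the principal point sees the ray r / f radians off the axis. A picture is of the moment at which its call begins. There is no depth.
- ctrl.close_job(): hands the job in; it is judged then, once.
Trained networks look in the newest picture that a camera, given by its name, has taken for a name from the list of things; names that differ only in an ending like _2 or _b are one class to them, and where a whole thing is asked for, a point or a joint stands for the part that bears it (a point fixed in the world has none). Each returns a list of dicts, best first, with "conf" (0 to 1); they miss things now and then, are a little off and sometimes report something else, mostly with a low value. They report only what shows in the picture. A call takes as long as a camera call. They do not tell look-alikes from the thing itself.
- vision.spot_in(camera, thing): "bbox" ([left, top, right, bottom] in pixels, round what is visible of it).
The state is a dict: "time": time; "joint_positions": joint angles; "qd": joint speeds; "joint_torque": joint torques, N m; "position": TCP position; "tool_rot": TCP orientation; "ft_force": force on the tool from outside, world axes, zero at the start; "torque": the same for the moment, N m; "grip_width": opening from 0.0 (shut) to 1.0 (fully open); "grip_force": force on a finger pad.
Only numpy, scipy, OpenCV 4.12 (cv2) and the standard library are available. Lean on these libraries where they do the work, as an engineer would, in place of code of your own. Each camera call takes 0.05 s, during which the arm holds its last target. There are 200 camera calls.

## Working session

There is one attempt and no reset: what is moved stays moved. The work goes in short steps, Python scripts to look and compute and a tool call to move; the robot and the scene stay as the last step left them, time stands still between calls to the robot, and variables do not carry over. Pictures are saved under pics/ and viewed, at most 10 in all, crops included, and the job is handed in when it is done.

Besides the shell and the picture viewer there is one more tool, called after "Request:" by a JSON object that holds its "fn" and its "kwargs", one argument or row to a line. jog_arm: Moves the arm, as the interface text tells. Its arguments: {"type":"object","properties":{"increments":{"type":"array"},"grip_force":{"type":"number"}},"required":["increments"]}

```bash
mkdir -p pics; ls
python3 - <<'E'
from bench import ctrl, vision
import cv2,numpy as np
s=ctrl.get_state();print(s['time'],s['position'],s['tool_rot'],s['ft_force'],s['grip_width'])
ims=[]
for c in ['scene','side']:
    im=vision.get_image(c);cv2.imwrite(f'pics/{c}0.png',im['color']);print(c,im['fx'],im['cx'],im['cy'],np.round(im['extrinsics'],4).tolist())
    for t in ['board','jig','driver_board','battery','coil']:
        print(t,[(np.round(d['bbox']).tolist(),round(d['conf'],2)) for d in vision.spot_in(c,t)])
    ims.append(im['color'])
E
```

```text
pics
0.0 [0.2888143  0.58168538 0.22144982] [-7.17285469e-01 -3.05825698e+00  2.97359395e-03] [ 0.83431603  0.27354579 -0.16860694] 0.999860565719948
scene 477.6663741647416 261.2406614227757 195.34426623558835 [[0.7666, -0.6421, 0.0079, -0.3628], [-0.493, -0.5964, -0.6334, 0.3095], [0.4114, 0.4817, -0.7738, 0.9829], [0.0, 0.0, 0.0, 1.0]]
board [([173.0, 178.0, 200.0, 202.0], 0.82), ([218.0, 180.0, 248.0, 205.0], 0.66), ([194.0, 222.0, 236.0, 257.0], 0.63)]
jig [([222.0, 156.0, 284.0, 213.0], 0.69), ([250.0, 222.0, 258.0, 233.0], 0.28)]
driver_board [([215.0, 139.0, 242.0, 165.0], 0.62)]
battery [([281.0, 211.0, 303.0, 228.0], 0.84)]
coil [([251.0, 222.0, 262.0, 231.0], 0.52)]
side 397.8389222833309 255.98385067536174 188.7511577493395 [[0.9496, -0.313, -0.0176, -0.4818], [-0.1553, -0.4211, -0.8936, 0.1625], [0.2723, 0.8513, -0.4485, 0.6762], [0.0, 0.0, 0.0, 1.0]]
board [([161.0, 221.0, 204.0, 243.0], 0.83), ([162.0, 185.0, 197.0, 201.0], 0.61), ([215.0, 189.0, 233.0, 206.0], 0.51)]
jig [([219.0, 178.0, 284.0, 218.0], 0.74)]
driver_board [([229.0, 159.0, 250.0, 182.0], 0.67)]
battery [([260.0, 216.0, 294.0, 245.0], 0.65)]
coil [([230.0, 227.0, 242.0, 232.0], 0.58), ([217.0, 174.0, 285.0, 221.0], 0.31)]
```

Run:
```python
import cv2,numpy as np
a=cv2.imread('pics/scene0.png')[130:280,150:350];b=cv2.imread('pics/side0.png')[130:280,140:340]
cv2.imwrite('pics/c0.png',cv2.resize(a,None,fx=4,fy=4,interpolation=cv2.INTER_CUBIC))
cv2.imwrite('pics/c1.png',cv2.resize(b,None,fx=4,fy=4,interpolation=cv2.INTER_CUBIC))
```

```text
(no output)
```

View pics/c0.png

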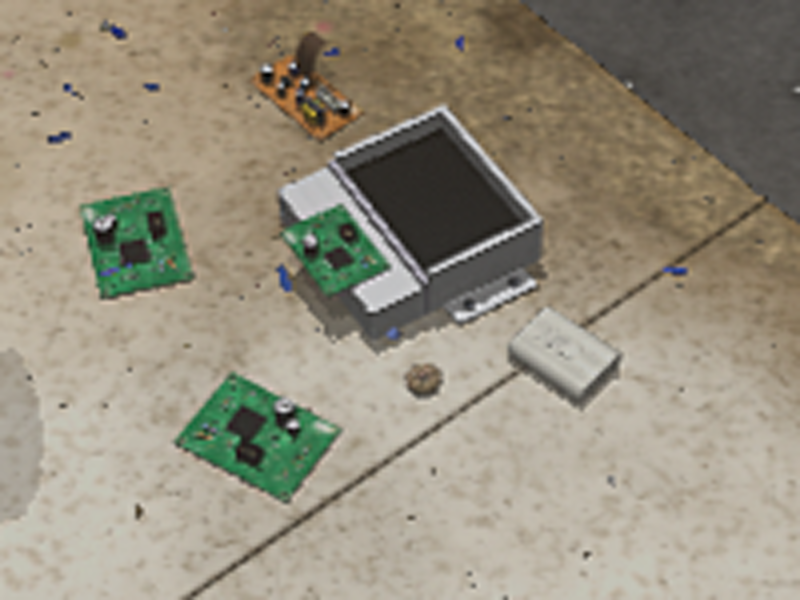

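View pics/c1.png

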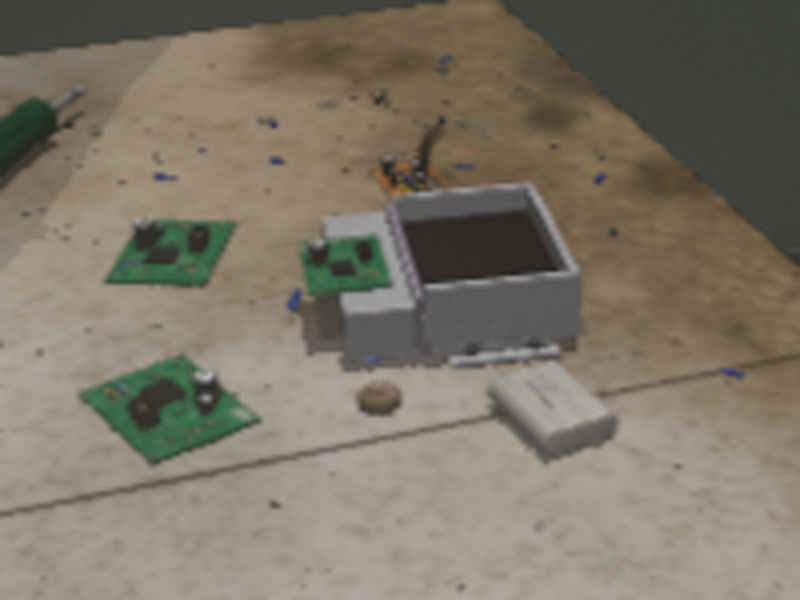

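Three boards match: (184,190) and (215,240) in scene lie on the table and are larger. The one at about (234,192), lying on the jig bed, is the smallest, so it's the one meant. The 4x crop confirms this: its scene corners run (337,205) to (328,292) and it overhangs the bed front. The coil, battery and driver board stand clear of the jig.

```bash
cat > h.py <<'E'
import numpy as np
from bench import ctrl, vision
from scipy.optimize import least_squares
from scipy.spatial.transform import Rotation as R
def proj(im,P):
    E=im['extrinsics'];c=(E[:3,:3]@np.asarray(P,float).T).T+E[:3,3]
    return np.c_[im['fx']*c[:,0]/c[:,2]+im['cx'],im['fy']*c[:,1]/c[:,2]+im['cy']]
def place(p,L):
    c,s=np.cos(p[2]),np.sin(p[2]);L=np.asarray(L)
    return np.c_[p[0]+c*L[:,0]-s*L[:,1],p[1]+s*L[:,0]+c*L[:,1],L[:,2]]
def fit(obs,p0):  # obs: list of (im, local pts (m), px)
    f=lambda p:np.concatenate([(proj(im,place(p,L))-px).ravel() for im,L,px in obs])
    r=least_squares(f,p0);return r.x,r.fun.reshape(-1,2)
E
python3 - <<'E'
from h import *
sc=vision.get_image('scene');si=vision.get_image('side')
S=lambda a:np.array(a)/4+[150,130]-.375; D=lambda a:np.array(a)/4+[140,130]-.375
J=np.array([[90,60,40],[90,-60,40],[-38,60,30],[-38,-60,30]])/1e3
p,r=fit([(sc,J,S([(445,106),(542,218),(279,190),(365,310)])),(si,J,D([(532,184),(579,272),(323,217),(343,306)]))],[.7,.2,0])
print('jig',p.round(4),r.round(1).tolist())
B=np.array([[-23,-31,32],[23,-31,32],[23,31,32],[-23,31,32]])/1e3
q,r=fit([(sc,B,S([(337,205),(283,237),(328,292),(390,265)])),(si,B,D([(381,236),(300,239),(308,294),(391,287)]))],[p[0],p[1],p[2]+np.pi])
print('board',q.round(4),r.round(1).tolist())
for n,o in(('board',q),):
    d=q[:2]-p[:2];c,s=np.cos(p[2]),np.sin(p[2]);print('in jig',c*d[0]+s*d[1],-s*d[0]+c*d[1],q[2]-p[2]-np.pi)
st=ctrl.get_state();Rt=R.from_rotvec(st['tool_rot']).as_matrix();print(st['time'],st['position'],Rt.round(3))
# bystanders rough
for im,nm,pts in((sc,'scene',{'drv':(228,156),'bat':(292,220),'coil':(256,227)}),(si,'side',{'bat':(277,232),'coil':(236,230)})):
    E=im['extrinsics'];o=-E[:3,:3].T@E[:3,3]
    for k,(u,v) in pts.items():
        d=E[:3,:3].T@[(u-im['cx'])/im['fx'],(v-im['cy'])/im['fy'],1];print(nm,k,(o+d*((.008-o[2])/d[2])).round(3))
E
```

```text
jig [ 0.5051  0.1118 -0.1525] [[-0.1, -0.9], [0.2, 0.4], [-0.8, -1.0], [0.7, 0.3], [0.4, -0.7], [0.0, 0.3], [-0.3, -0.5], [-0.4, 1.6]]
board [0.4729 0.109  3.0006] [[1.4, -0.5], [-0.8, -1.4], [0.0, 1.2], [0.5, 0.4], [-0.8, -0.4], [-0.5, 0.8], [-0.1, -0.2], [0.4, -0.6]]
in jig -0.031420551999627774 -0.007671653814830464 0.011577533361040615
0.7 [0.28908897 0.5821908  0.22262393] [[-0.896  0.445  0.   ]
 [ 0.445  0.896  0.   ]
 [-0.     0.    -1.   ]]
scene drv [0.552 0.236 0.008]
scene bat [ 0.54  -0.038  0.008]
scene coil [0.458 0.002 0.008]
side bat [ 0.54  -0.034  0.008]
side coil [0.465 0.    0.008]
```

Request:
{"fn": "jog_arm", "kwargs": {
  "increments": [
    {"tx": -26,"ty": -27,"tz": 8,"gripper": 0.3},
    {"tx": -52,"ty": -54,"tz": 16,"gripper": 0.3},
    {"tx": -78,"ty": -81,"tz": 24,"gripper": 0.3},
    {"tx": -104,"ty": -108,"tz": 32,"gripper": 0.3},
    {"tx": -130,"ty": -135,"tz": 40,"gripper": 0.3}
  ]
}}

```text
validation failed for argument at $.in...
```

Request:
{"fn": "jog_arm", "kwargs": {
  "increments": [
    {"tx": -26,"ty": -27,"tz": 8,"gripper": 0.3},
    {"tx": -52,"ty": -54,"tz": 16,"gripper": 0.3},
    {"tx": -78,"ty": -81,"tz": 24,"gripper": 0.3},
    {"tx": -104,"ty": -108,"tz": 32,"gripper": 0.3},
    {"tx": -130,"ty": -135,"tz": 40,"gripper": 0.3}
  ]
}}

```text
validation failed for argument at $.in...
```

```bash
cat >> h.py <<'E'
JIG=np.array([.5051,.1118,-.1525])
def report(goal=None,dyaw=True):  # goal: jig-frame TCP (m)
    s=ctrl.get_state();Rt=R.from_rotvec(s['tool_rot']).as_matrix();p=s['position']
    Rj=R.from_euler('z',JIG[2]).as_matrix();pj=Rj.T@(p-[*JIG[:2],0])
    print('t',round(s['time'],2),'jig mm',(pj*1e3).round(1),'F jig',(Rj.T@s['ft_force']).round(2),'grip',round(s['grip_width'],3))
    G=Rj@np.diag([-1.,1,-1]);print('turn',R.from_matrix(Rt.T@G).as_rotvec().round(3))
    if goal is not None:
        print('shift tool mm',(Rt.T@Rj@(np.array(goal)-pj)*1e3).round(1))
E
python3 -c "
from h import *
report([-.076,-.0077,.09])"
```

```text
t 0.7 jig mm [-285.   432.1  222.6] F jig [0.87 0.56 0.26] grip 1.0
turn [ 0.     0.    -0.308]
shift tool mm [-332.6 -355.7  132.6]
```

Request:
{"fn": "jog_arm", "kwargs": {
  "increments": [
    {"tx": -26,"ty": -27,"tz": 8,"wx": 0,"wy": 0,"wz": 0,"gripper": 0.3},
    {"tx": -52,"ty": -54,"tz": 16,"wx": 0,"wy": 0,"wz": 0,"gripper": 0.3},
    {"tx": -78,"ty": -81,"tz": 24,"wx": 0,"wy": 0,"wz": 0,"gripper": 0.3},
    {"tx": -104,"ty": -108,"tz": 32,"wx": 0,"wy": 0,"wz": 0,"gripper": 0.3},
    {"tx": -130,"ty": -135,"tz": 40,"wx": 0,"wy": 0,"wz": 0,"gripper": 0.3}
  ]
}}

```text
time: 1.12
position: [0.3458, 0.4018, 0.1823]
tool_rot: [0.717, 3.058, 0.001]
ft_force: [0.7, -0.3, 0.3]
grip_width: 0.707
grip_force: 0.0
```

Request:
{"fn": "jog_arm", "kwargs": {
  "increments": [
    {"tx": -26,"ty": -27,"tz": 8,"wx": 0,"wy": 0,"wz": 0,"gripper": 0.3},
    {"tx": -52,"ty": -54,"tz": 16,"wx": 0,"wy": 0,"wz": 0,"gripper": 0.3},
    {"tx": -78,"ty": -81,"tz": 24,"wx": 0,"wy": 0,"wz": 0,"gripper": 0.3},
    {"tx": -104,"ty": -108,"tz": 32,"wx": 0,"wy": 0,"wz": 0,"gripper": 0.3},
    {"tx": -130,"ty": -135,"tz": 40,"wx": 0,"wy": 0,"wz": 0,"gripper": 0.3}
  ]
}}

```text
time: 1.53
position: [0.4022, 0.2231, 0.1426]
tool_rot: [0.717, 3.058, 0.002]
ft_force: [1.1, -0.5, 0.5]
grip_width: 0.348
grip_force: 0.0
```

```bash
python3 -c "
from h import *
report([-.076,-.0077,.09])"
```

```text
t 1.53 jig mm [-118.6   94.4  142.6] F jig [ 1.14 -0.37  0.47] grip 0.348
turn [ 0.001  0.001 -0.308]
shift tool mm [-71.5 -84.4  52.5]
```

Request:
{"fn": "jog_arm", "kwargs": {
  "increments": [
    {"tx": -18,"ty": -22,"tz": 10,"wx": 0,"wy": 0,"wz": -0.1,"gripper": 0.3},
    {"tx": -36,"ty": -44,"tz": 20,"wx": 0,"wy": 0,"wz": -0.2,"gripper": 0.3},
    {"tx": -54,"ty": -66,"tz": 35,"wx": 0,"wy": 0,"wz": -0.308,"gripper": 0.3},
    {"tx": -70,"ty": -83,"tz": 52,"wx": 0,"wy": 0,"wz": -0.308,"gripper": 0.3},
    {"tx": -70,"ty": -83,"tz": 52,"wx": 0,"wy": 0,"wz": -0.308,"gripper": 0.3}
  ]
}}

```text
time: 1.95
position: [0.4269, 0.1136, 0.0881]
tool_rot: [-0.25, -3.128, 0.006]
ft_force: [-0.1, -1.3, -0.1]
grip_width: 0.302
grip_force: 0.0
```

```bash
python3 -c "
from h import *
report([-.076,-.0077,.018])
import cv2
w=vision.get_image('wrist')['color'];s=vision.get_image('side')['color'][130:280,140:340]
cv2.imwrite('pics/w1.png',w);cv2.imwrite('pics/s1.png',cv2.resize(s,None,fx=4,fy=4,interpolation=cv2.INTER_CUBIC))"
```

```text
t 1.95 jig mm [-77.6 -10.1  88.1] F jig [ 0.09 -1.27 -0.07] grip 0.302
turn [-0.004 -0.003 -0.007]
shift tool mm [-1.8  2.7 70.1]
```

View pics/w1.png

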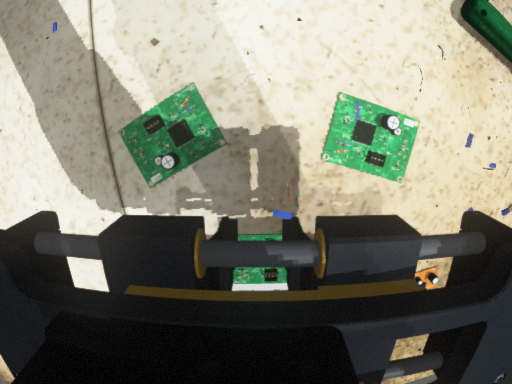

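The wrist view shows the board centred between the fingertips (columns 232-287), with its trailing edge at row 236 just ahead of them. The two look-alikes are behind, on the table. Going down now.

Request:
{"fn": "jog_arm", "kwargs": {
  "increments": [
    {"tx": -1,"ty": 2,"tz": 18,"wx": 0,"wy": 0,"wz": -0.007,"gripper": 0.3},
    {"tx": -1,"ty": 2,"tz": 36,"wx": 0,"wy": 0,"wz": -0.007,"gripper": 0.3},
    {"tx": -1,"ty": 2,"tz": 54,"wx": 0,"wy": 0,"wz": -0.007,"gripper": 0.3},
    {"tx": -1,"ty": 2,"tz": 69,"wx": 0,"wy": 0,"wz": -0.007,"gripper": 0.3},
    {"tx": -1,"ty": 2,"tz": 69,"wx": 0,"wy": 0,"wz": -0.007,"gripper": 0.3}
  ]
}}

```text
time: 2.47
position: [0.4271, 0.1221, 0.0198]
tool_rot: [-0.225, -3.13, 0.002]
ft_force: [-1.2, 0.1, -0.2]
grip_width: 0.299
grip_force: 0.0
```

```bash
python3 -c "
from h import *
report([-.056,-.0077,.018])
import cv2
s=vision.get_image('side')['color'][130:280,140:340]
cv2.imwrite('pics/s2.png',cv2.resize(s,None,fx=4,fy=4,interpolation=cv2.INTER_CUBIC))"
```

```text
t 2.47 jig mm [-78.7  -1.6  19.8] F jig [-1.18 -0.13 -0.2 ] grip 0.299
turn [-0.002 -0.003  0.009]
shift tool mm [-22.6  -6.3   1.8]
```

View pics/s2.png

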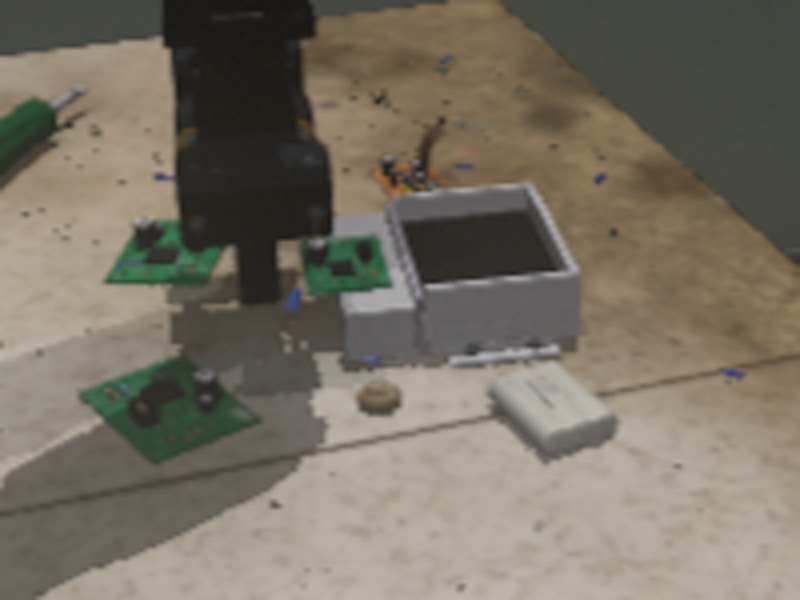

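The side picture shows the fingertip (crop 258,300) below board level and clear in front of the edge (crop 302,265). Pushing forward now.

Request:
{"fn": "jog_arm", "kwargs": {
  "increments": [
    {"tx": -6,"ty": -6,"tz": 1,"wx": 0,"wy": 0,"wz": 0.009,"gripper": 0.3},
    {"tx": -11,"ty": -6,"tz": 1,"wx": 0,"wy": 0,"wz": 0.009,"gripper": 0.3},
    {"tx": -14,"ty": -6,"tz": 1,"wx": 0,"wy": 0,"wz": 0.009,"gripper": 0.3},
    {"tx": -17,"ty": -6,"tz": 1,"wx": 0,"wy": 0,"wz": 0.009,"gripper": 0.3},
    {"tx": -19,"ty": -6,"tz": 1,"wx": 0,"wy": 0,"wz": 0.009,"gripper": 0.3}
  ]
}}

```text
time: 2.93
position: [0.4479, 0.1126, 0.0212]
tool_rot: [0.243, 3.131, 0.001]
ft_force: [-0.5, -0.0, 0.4]
grip_width: 0.293
grip_force: 0.2
```

```bash
python3 -c "
from h import *
report([-.0555,-.0077,.018])"
```

```text
t 2.93 jig mm [-56.6  -7.9  21.2] F jig [-0.45 -0.09  0.4 ] grip 0.293
turn [ 0.001  0.001 -0.003]
shift tool mm [-1.1  0.2  3.2]
```

Request:
{"fn": "jog_arm", "kwargs": {
  "increments": [
    {"tx": -1,"ty": 0,"tz": 2,"wx": 0,"wy": 0,"wz": 0,"gripper": 0.3},
    {"tx": -1.5,"ty": 0,"tz": 2,"wx": 0,"wy": 0,"wz": 0,"gripper": 0.3},
    {"tx": -2,"ty": 0,"tz": 2,"wx": 0,"wy": 0,"wz": 0,"gripper": 0.3},
    {"tx": -2.5,"ty": 0,"tz": 2,"wx": 0,"wy": 0,"wz": 0,"gripper": 0.3},
    {"tx": -2.5,"ty": 0,"tz": 2,"wx": 0,"wy": 0,"wz": 0,"gripper": 0.3}
  ]
}}

```text
time: 3.35
position: [0.4485, 0.1121, 0.0183]
tool_rot: [-0.242, -3.13, 0.0]
ft_force: [-3.0, -0.1, 1.7]
grip_width: 0.302
grip_force: 1.6
```

```bash
python3 -c "
from h import *
report([-.0555,-.0077,.018])
import cv2
s=vision.get_image('side')['color'][150:260,180:320]
cv2.imwrite('pics/s3.png',cv2.resize(s,None,fx=5,fy=5,interpolation=cv2.INTER_CUBIC))"
```

```text
t 3.35 jig mm [-56.   -8.3  18.3] F jig [-2.98 -0.6   1.7 ] grip 0.302
turn [-0.    -0.002 -0.002]
shift tool mm [-0.5  0.6  0.3]
```

View pics/s3.png

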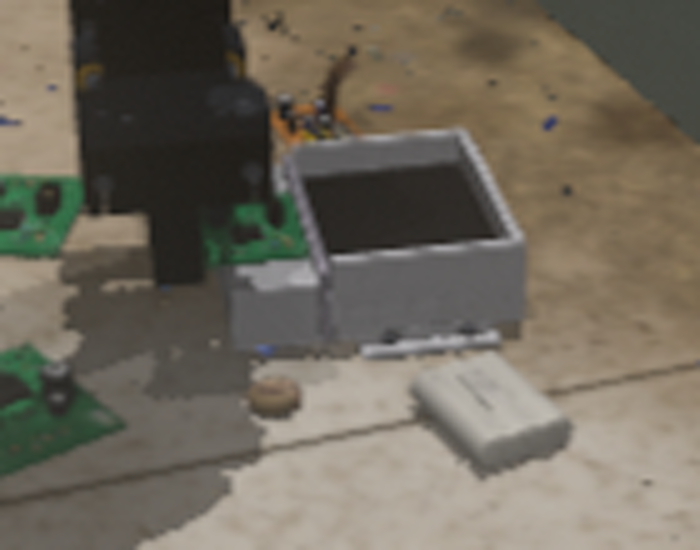

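The board's leading edge now lies along the strip (crop 305,225). The 3 N reaction at x = -56 mm is what I'd expect at the stop. Now pushing while moving up.

Request:
{"fn": "jog_arm", "kwargs": {
  "increments": [
    {"tx": -2,"ty": 0.5,"tz": 0,"wx": 0,"wy": 0,"wz": 0,"gripper": 0.3},
    {"tx": -2.5,"ty": 0.5,"tz": -3,"wx": 0,"wy": 0,"wz": 0,"gripper": 0.3},
    {"tx": -3,"ty": 0.5,"tz": -6,"wx": 0,"wy": 0,"wz": 0,"gripper": 0.3},
    {"tx": -3.5,"ty": 0.5,"tz": -9,"wx": 0,"wy": 0,"wz": 0,"gripper": 0.3},
    {"tx": -4,"ty": 0.5,"tz": -12,"wx": 0,"wy": 0,"wz": 0,"gripper": 0.3}
  ]
}}

```text
time: 3.82
position: [0.4501, 0.1116, 0.0294]
tool_rot: [-0.242, -3.126, 0.003]
ft_force: [-7.8, 0.6, 0.9]
grip_width: 0.299
grip_force: 3.6
```

```bash
python3 -c "
from h import *
report()
import cv2
s=vision.get_image('side')['color'][150:260,180:320]
cv2.imwrite('pics/s4.png',cv2.resize(s,None,fx=5,fy=5,interpolation=cv2.INTER_CUBIC))"
```

```text
t 3.82 jig mm [-54.3  -8.5  29.4] F jig [-7.83 -0.6   0.94] grip 0.299
turn [-0.002 -0.006 -0.002]
```

View pics/s4.png

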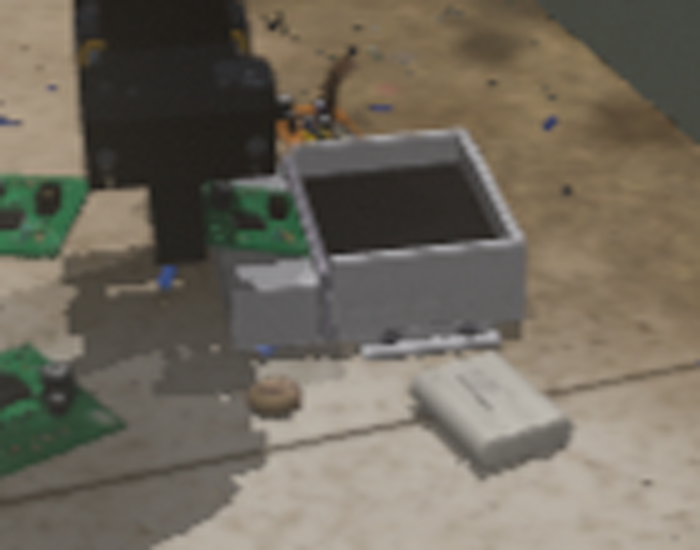

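The board is tipping: its near edge rose from crop row 205 to about 185 while the leading edge stayed at the strip. Following the arc.

Request:
{"fn": "jog_arm", "kwargs": {
  "increments": [
    {"tx": -1,"ty": 0.5,"tz": -3,"wx": 0,"wy": 0,"wz": 0,"gripper": 0.3},
    {"tx": -2.2,"ty": 0.5,"tz": -6,"wx": 0,"wy": 0,"wz": 0,"gripper": 0.3},
    {"tx": -3.5,"ty": 0.5,"tz": -9,"wx": 0,"wy": 0,"wz": 0,"gripper": 0.3},
    {"tx": -5,"ty": 0.5,"tz": -12,"wx": 0,"wy": 0,"wz": 0,"gripper": 0.3},
    {"tx": -7,"ty": 0.5,"tz": -15,"wx": 0,"wy": 0,"wz": 0,"gripper": 0.3}
  ]
}}

```text
time: 4.28
position: [0.4571, 0.1109, 0.0448]
tool_rot: [-0.242, -3.126, 0.003]
ft_force: [-6.4, 1.1, 4.4]
grip_width: 0.298
grip_force: 3.5
```

```bash
python3 -c "
from h import *
report()"
```

```text
t 4.28 jig mm [-47.3  -8.2  44.8] F jig [-6.53  0.06  4.42] grip 0.298
turn [-0.002 -0.007 -0.002]
```

Request:
{"fn": "jog_arm", "kwargs": {
  "increments": [
    {"tx": -2.2,"ty": 0.3,"tz": -3,"wx": 0,"wy": 0,"wz": 0,"gripper": 0.3},
    {"tx": -4.8,"ty": 0.3,"tz": -6,"wx": 0,"wy": 0,"wz": 0,"gripper": 0.3},
    {"tx": -7.5,"ty": 0.3,"tz": -8.5,"wx": 0,"wy": 0,"wz": 0,"gripper": 0.3},
    {"tx": -10.5,"ty": 0.3,"tz": -11,"wx": 0,"wy": 0,"wz": 0,"gripper": 0.3},
    {"tx": -13,"ty": 0.3,"tz": -13,"wx": 0,"wy": 0,"wz": 0,"gripper": 0.3}
  ]
}}

```text
time: 4.7
position: [0.4744, 0.1096, 0.0591]
tool_rot: [0.243, 3.13, 0.001]
ft_force: [0.3, 0.3, 0.2]
grip_width: 0.296
grip_force: 0.0
```

```bash
python3 -c "
from h import *
report()
import cv2
s=vision.get_image('side')['color'][150:260,180:320]
cv2.imwrite('pics/s5.png',cv2.resize(s,None,fx=5,fy=5,interpolation=cv2.INTER_CUBIC))"
```

```text
t 4.7 jig mm [-30.   -6.8  59.1] F jig [0.21 0.31 0.17] grip 0.296
turn [ 0.001  0.002 -0.002]
```

View pics/s5.png

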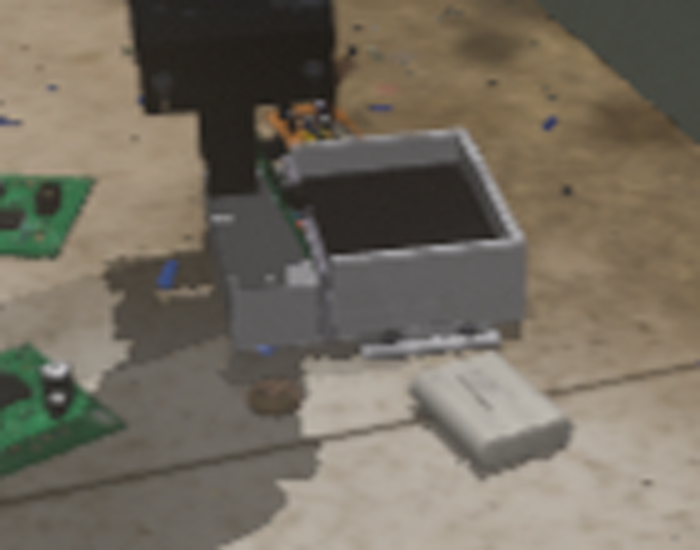

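The board stands at about 65-70° against the strip (green sliver from crop 262,160 to 305,240), with the fingers behind it and almost no force. Pushing it over.

Request:
{"fn": "jog_arm", "kwargs": {
  "increments": [
    {"tx": -6,"ty": 0,"tz": -1,"wx": 0,"wy": 0,"wz": 0,"gripper": 0.3},
    {"tx": -12,"ty": 0,"tz": -2,"wx": 0,"wy": 0,"wz": 0,"gripper": 0.3},
    {"tx": -17,"ty": 0,"tz": -2,"wx": 0,"wy": 0,"wz": 0,"gripper": 0.3},
    {"tx": -22,"ty": 0,"tz": -2,"wx": 0,"wy": 0,"wz": 0,"gripper": 0.3},
    {"tx": -27,"ty": 0,"tz": -2,"wx": 0,"wy": 0,"wz": 0,"gripper": 0.3}
  ]
}}

```text
time: 5.17
position: [0.5006, 0.1053, 0.0605]
tool_rot: [0.243, 3.132, -0.0]
ft_force: [-0.4, 0.2, 0.3]
grip_width: 0.298
grip_force: 0.0
```

Request:
{"fn": "jog_arm", "kwargs": {
  "increments": [
    {"tx": -4,"ty": 0,"tz": 0,"wx": 0,"wy": 0,"wz": 0,"gripper": 0.3},
    {"tx": -8,"ty": 0,"tz": 0,"wx": 0,"wy": 0,"wz": 0,"gripper": 0.3},
    {"tx": -12,"ty": 0,"tz": 0,"wx": 0,"wy": 0,"wz": 0,"gripper": 0.3},
    {"tx": -12,"ty": 0,"tz": 0,"wx": 0,"wy": 0,"wz": 0,"gripper": 0.3},
    {"tx": -12,"ty": 0,"tz": 0,"wx": 0,"wy": 0,"wz": 0,"gripper": 0.3}
  ]
}}

```text
time: 5.58
position: [0.5119, 0.1035, 0.0605]
tool_rot: [-0.243, -3.132, 0.0]
ft_force: [0.1, 0.2, 0.3]
grip_width: 0.302
grip_force: 0.0
```

```bash
python3 -c "
from h import *
report()
import cv2
a=vision.get_image('side')['color'][130:270,180:320];b=vision.get_image('scene')['color'][120:260,180:320]
cv2.imwrite('pics/s6.png',cv2.resize(np.hstack([a,b]),None,fx=2.8,fy=4,interpolation=cv2.INTER_CUBIC))"
```

```text
t 5.58 jig mm [ 8.  -7.1 60.5] F jig [0.06 0.21 0.26] grip 0.302
turn [-0.    -0.    -0.003]
```

View pics/s6.png

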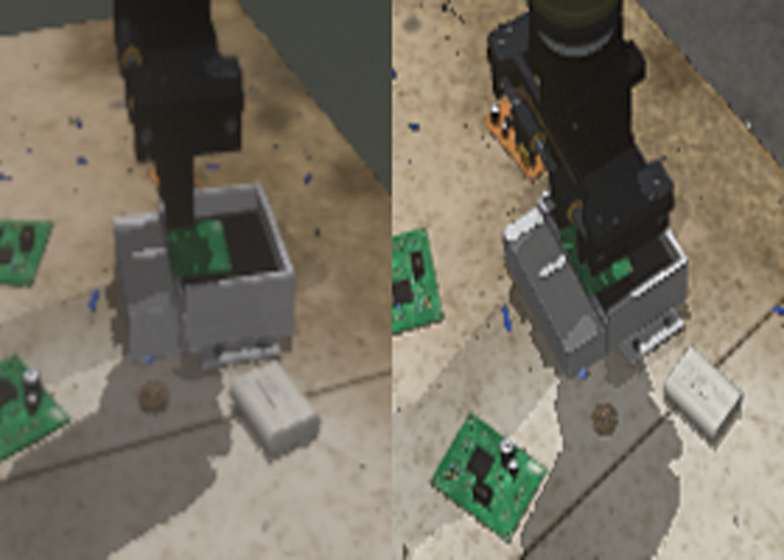

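The board has fallen into the tray with its solder side up (green face at 200,248). Its strip-side edge may be resting on the strip, so I'm raising the tool and backing off to look.

Request:
{"fn": "jog_arm", "kwargs": {
  "increments": [
    {"tx": 0,"ty": 0,"tz": -25,"wx": 0,"wy": 0,"wz": 0,"gripper": 0.3},
    {"tx": 0,"ty": 0,"tz": -55,"wx": 0,"wy": 0,"wz": 0,"gripper": 0.3},
    {"tx": 10,"ty": 0,"tz": -90,"wx": 0,"wy": 0,"wz": 0,"gripper": 0.3},
    {"tx": 30,"ty": 0,"tz": -120,"wx": 0,"wy": 0,"wz": 0,"gripper": 0.3},
    {"tx": 50,"ty": 0,"tz": -150,"wx": 0,"wy": 0,"wz": 0,"gripper": 0.3}
  ]
}}

```text
time: 6.1
position: [0.4618, 0.1111, 0.2121]
tool_rot: [0.244, 3.132, -0.0]
ft_force: [0.4, 0.6, 0.1]
grip_width: 0.302
grip_force: 0.0
```

```bash
python3 -c "
from h import *
report()
import cv2
a=vision.get_image('side')['color'][150:240,200:300];b=vision.get_image('scene')['color'][130:220,200:300]
cv2.imwrite('pics/s7.png',cv2.resize(np.hstack([a,b]),None,fx=4,fy=6,interpolation=cv2.INTER_CUBIC))"
```

```text
t 6.1 jig mm [-42.7  -7.3 212.1] F jig [0.31 0.7  0.14] grip 0.302
turn [-0.     0.    -0.003]
```

View pics/s7.png

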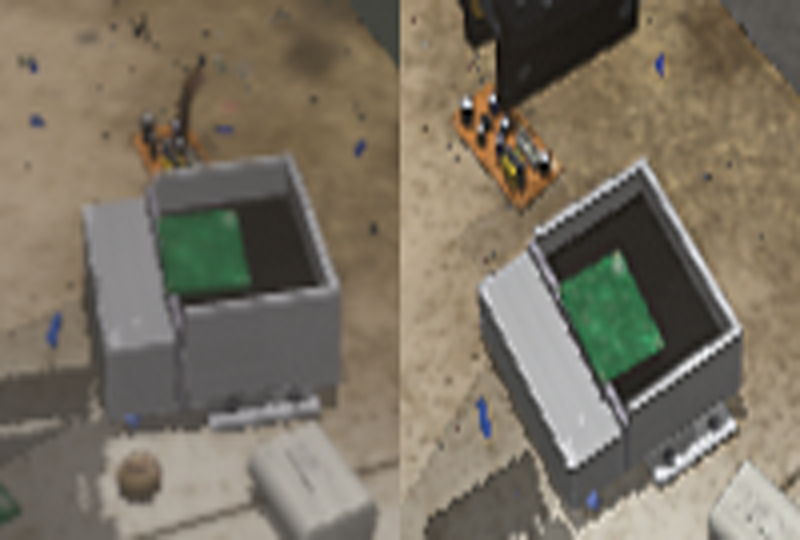

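The board lies in the tray with its solder side up (scene crop corners (560,288), (620,252), (663,345), (607,380)) and the bystanders are untouched. I'll check whether its edge is clear of the strip.

Run:
```python
from h import *
sc=vision.get_image('scene');si=vision.get_image('side')
S=lambda a:np.array(a)/[4,6]+[100,130]-.4; D=lambda a:np.array(a)/[4,6]+[200,150]-.4
o1=S([(560,288),(620,252),(663,345),(607,380)]);o2=D([(158,212),(236,210),(250,290),(168,289)])
def P(p):
    L=np.array([[0,31,p[3]],[46,31,p[4]],[46,-31,p[4]],[0,-31,p[3]]])/[1e3,1e3,1];L[:,:2]-=[.023,0]
    q=place([p[0],p[1],p[2]],L);return q
f=lambda p:np.concatenate([(proj(sc,P(p))-o1).ravel(),(proj(si,P(p))-o2).ravel(),[(p[3]-.037)*100,(p[4]-.036)*100]])
r=least_squares(f,[.54,.11,-.15,.037,.036]);print(r.x.round(4),r.fun.round(1))
q=P(r.x);Rj=R.from_euler('z',JIG[2]).as_matrix();print(((q-[*JIG[:2],0])@Rj*1e3).round(1))
for nm,im in(('scene',sc),('side',si)): print(nm,[(d['bbox'].__repr__(),round(d['conf'],2)) for t in('battery','coil','driver_board') for d in vision.spot_in(nm,t)[:1]])
```

```text
[ 0.5278  0.0997 -0.1852  0.0388  0.0355] [-0.6 -0.6  0.1 -0.1  1.1  0.3 -0.8  0.4 -0.3  0.3  0.1  0.4  0.5 -0.5
 -0.1 -0.1  0.2 -0.1]
[[  2.3  23.2  38.8]
 [ 48.3  21.7  35.5]
 [ 46.2 -40.2  35.5]
 [  0.3 -38.7  38.8]]
scene [('[277.8, 208.4, 303.3, 229.1]', 0.95), ('[212.4, 147.8, 242.6, 166.3]', 0.82)]
side [('[261.6, 220.0, 293.2, 243.9]', 0.77), ('[240.0, 185.7, 263.1, 198.4]', 0.53)]
```

The strip-side edge is at jig x of about 0-2 mm, so the board still rests on the strip top and isn't fully in the tray. I'll nudge that edge forward with the fingertips just above the strip top.

Request:
{"fn": "jog_arm", "kwargs": {
  "increments": [
    {"tx": 25,"ty": 0,"tz": 35,"wx": 0,"wy": 0,"wz": -0.003,"gripper": 0.3},
    {"tx": 27,"ty": 0,"tz": 70,"wx": 0,"wy": 0,"wz": -0.003,"gripper": 0.3},
    {"tx": 0,"ty": 0,"tz": 105,"wx": 0,"wy": 0,"wz": -0.003,"gripper": 0.3},
    {"tx": -27,"ty": 0,"tz": 135,"wx": 0,"wy": 0,"wz": -0.003,"gripper": 0.3},
    {"tx": -27,"ty": 0,"tz": 160,"wx": 0,"wy": 0,"wz": -0.003,"gripper": 0.3}
  ]
}}

```text
time: 7.02
position: [0.4925, 0.1055, 0.0483]
tool_rot: [0.241, 3.13, -0.003]
ft_force: [0.4, -0.1, -0.4]
grip_width: 0.3
grip_force: 0.0
```

```bash
python3 -c "
from h import *
vision.get_image('side');report([-.016,-.008,.0335])"
```

```text
t 7.07 jig mm [-17.   -9.7  43.4] F jig [-2.34 -2.27 -3.09] grip 0.3
turn [-0.006 -0.007 -0.001]
shift tool mm [-1.1  1.8  9.8]
```

Request:
{"fn": "jog_arm", "kwargs": {
  "increments": [
    {"tx": 0,"ty": 0,"tz": 0,"wx": 0,"wy": 0,"wz": 0,"gripper": 0.3},
    {"tx": 0,"ty": 0,"tz": 0,"wx": 0,"wy": 0,"wz": 0,"gripper": 0.3},
    {"tx": 0,"ty": 0,"tz": 0,"wx": 0,"wy": 0,"wz": 0,"gripper": 0.3},
    {"tx": 0,"ty": 0,"tz": 0,"wx": 0,"wy": 0,"wz": 0,"gripper": 0.3},
    {"tx": 0,"ty": 0,"tz": 0,"wx": 0,"wy": 0,"wz": 0,"gripper": 0.3}
  ]
}}

```text
time: 7.48
position: [0.4899, 0.1078, 0.0523]
tool_rot: [0.237, 3.13, 0.003]
ft_force: [0.5, -0.5, 0.3]
grip_width: 0.3
grip_force: 0.0
```

```bash
python3 -c "
from h import *
report();vision.get_image('side');report([-.016,-.008,.036])"
```

```text
t 7.48 jig mm [-14.4  -6.3  52.3] F jig [ 0.54 -0.41  0.27] grip 0.3
turn [0.002 0.003 0.001]
t 7.53 jig mm [-14.5  -6.4  52. ] F jig [ 1.09  0.61 -0.28] grip 0.298
turn [0.002 0.002 0.001]
shift tool mm [ 1.5 -1.7 16. ]
```

Request:
{"fn": "jog_arm", "kwargs": {
  "increments": [
    {"tx": 2,"ty": -2,"tz": 7,"wx": 0,"wy": 0,"wz": 0,"gripper": 0.3},
    {"tx": 2,"ty": -2,"tz": 13,"wx": 0,"wy": 0,"wz": 0,"gripper": 0.3},
    {"tx": 2,"ty": -2,"tz": 18,"wx": 0,"wy": 0,"wz": 0,"gripper": 0.3},
    {"tx": 2,"ty": -2,"tz": 21,"wx": 0,"wy": 0,"wz": 0,"gripper": 0.3},
    {"tx": 2,"ty": -2,"tz": 23,"wx": 0,"wy": 0,"wz": 0,"gripper": 0.3}
  ]
}}

```text
time: 7.95
position: [0.4862, 0.1054, 0.0302]
tool_rot: [-0.238, -3.129, -0.0]
ft_force: [-16.1, -4.3, 45.4]
grip_width: 0.301
grip_force: 23.1
```

```bash
python3 -c "
from h import *
report();vision.get_image('side');report();vision.get_image('side');report([-.016,-.008,.036])"
```

```text
t 7.95 jig mm [-17.7  -9.2  30.2] F jig [-15.29  -6.7   45.39] grip 0.301
turn [-0.    -0.003  0.001]
t 8.0 jig mm [-17.7  -9.3  30.3] F jig [-11.29  -3.79  29.04] grip 0.297
turn [-0.    -0.003  0.   ]
t 8.05 jig mm [-17.7  -9.3  30.3] F jig [-11.02  -4.22  29.16] grip 0.299
turn [ 0.    -0.003  0.   ]
shift tool mm [-1.7  1.3 -5.7]
```

The bed touches at a measured z of 30.3 mm, so the height calibration is good, but the arm is stiff in z. Raising 7 mm.

Request:
{"fn": "jog_arm", "kwargs": {
  "increments": [
    {"tx": 0,"ty": 0,"tz": -3,"wx": 0,"wy": 0,"wz": 0,"gripper": 0.3},
    {"tx": 0,"ty": 0,"tz": -7,"wx": 0,"wy": 0,"wz": 0,"gripper": 0.3},
    {"tx": 0,"ty": 1,"tz": -7,"wx": 0,"wy": 0,"wz": 0,"gripper": 0.3},
    {"tx": 0,"ty": 1,"tz": -7,"wx": 0,"wy": 0,"wz": 0,"gripper": 0.3},
    {"tx": 0,"ty": 1,"tz": -7,"wx": 0,"wy": 0,"wz": 0,"gripper": 0.3}
  ]
}}

```text
time: 8.47
position: [0.4866, 0.1065, 0.034]
tool_rot: [-0.238, -3.132, 0.001]
ft_force: [-0.9, 1.3, 0.0]
grip_width: 0.301
grip_force: 0.0
```

```bash
python3 -c "
from h import *
vision.get_image('side');report([-.016,-.008,.0362])"
```

```text
t 8.52 jig mm [-17.4  -8.1  34. ] F jig [0.21 0.05 0.52] grip 0.298
turn [-0.    -0.001  0.001]
shift tool mm [-1.4  0.1 -2.2]
```

Request:
{"fn": "jog_arm", "kwargs": {
  "increments": [
    {"tx": 0,"ty": 0,"tz": -2,"wx": 0,"wy": 0,"wz": 0,"gripper": 0.3},
    {"tx": 0,"ty": 0,"tz": -2,"wx": 0,"wy": 0,"wz": 0,"gripper": 0.3},
    {"tx": -2,"ty": 0,"tz": -2,"wx": 0,"wy": 0,"wz": 0,"gripper": 0.3},
    {"tx": -4,"ty": 0,"tz": -2,"wx": 0,"wy": 0,"wz": 0,"gripper": 0.3},
    {"tx": -6,"ty": 0,"tz": -2,"wx": 0,"wy": 0,"wz": 0,"gripper": 0.3}
  ]
}}

```text
time: 8.93
position: [0.4932, 0.1055, 0.0366]
tool_rot: [0.238, 3.132, 0.0]
ft_force: [-0.4, -0.6, -0.4]
grip_width: 0.298
grip_force: 0.1
```

```bash
python3 -c "
from h import *
vision.get_image('side');report([0,-.008,.036])"
```

```text
t 8.98 jig mm [-10.4  -8.   36.6] F jig [ 0.35 -0.34  0.21] grip 0.301
turn [0.    0.001 0.001]
shift tool mm [-10.4   0.    0.6]
```

Request:
{"fn": "jog_arm", "kwargs": {
  "increments": [
    {"tx": -1,"ty": 0,"tz": 0.6,"wx": 0,"wy": 0,"wz": 0,"gripper": 0.3},
    {"tx": -3,"ty": 0,"tz": 0.6,"wx": 0,"wy": 0,"wz": 0,"gripper": 0.3},
    {"tx": -5,"ty": 0,"tz": 0.6,"wx": 0,"wy": 0,"wz": 0,"gripper": 0.3},
    {"tx": -7,"ty": 0,"tz": 0.6,"wx": 0,"wy": 0,"wz": 0,"gripper": 0.3},
    {"tx": -9,"ty": 0,"tz": 0.6,"wx": 0,"wy": 0,"wz": 0,"gripper": 0.3}
  ]
}}

```text
time: 9.4
position: [0.5021, 0.1042, 0.036]
tool_rot: [0.238, 3.132, 0.0]
ft_force: [0.1, -0.2, -0.8]
grip_width: 0.304
grip_force: 0.1
```

```bash
python3 -c "
from h import *
vision.get_image('side');report([.005,-.008,.036])"
```

```text
t 9.45 jig mm [-1.4 -8.  36. ] F jig [ 0.35  0.21 -0.12] grip 0.301
turn [0.    0.001 0.001]
shift tool mm [-6.4  0.   0.1]
```

Request:
{"fn": "jog_arm", "kwargs": {
  "increments": [
    {"tx": -3,"ty": 0,"tz": 0,"wx": 0,"wy": 0,"wz": 0,"gripper": 0.3},
    {"tx": -3,"ty": 0,"tz": 0,"wx": 0,"wy": 0,"wz": 0,"gripper": 0.3},
    {"tx": 10,"ty": 0,"tz": -15,"wx": 0,"wy": 0,"wz": 0,"gripper": 0.3},
    {"tx": 30,"ty": 0,"tz": -50,"wx": 0,"wy": 0,"wz": 0,"gripper": 0.3},
    {"tx": 40,"ty": 0,"tz": -90,"wx": 0,"wy": 0,"wz": 0,"gripper": 0.3}
  ]
}}

```text
time: 9.87
position: [0.4585, 0.1096, 0.1245]
tool_rot: [-0.238, -3.126, 0.005]
ft_force: [2.0, 0.2, 0.2]
grip_width: 0.301
grip_force: 0.0
```

Request:
{"fn": "jog_arm", "kwargs": {
  "increments": [
    {"tx": 0,"ty": 0,"tz": -30,"wx": 0,"wy": 0,"wz": 0,"gripper": 0.3},
    {"tx": 0,"ty": 0,"tz": -60,"wx": 0,"wy": 0,"wz": 0,"gripper": 0.3},
    {"tx": 0,"ty": 0,"tz": -90,"wx": 0,"wy": 0,"wz": 0,"gripper": 0.3},
    {"tx": 0,"ty": 0,"tz": -90,"wx": 0,"wy": 0,"wz": 0,"gripper": 0.3},
    {"tx": 0,"ty": 0,"tz": -90,"wx": 0,"wy": 0,"wz": 0,"gripper": 0.3}
  ]
}}

```text
time: 10.28
position: [0.4635, 0.1106, 0.2179]
tool_rot: [0.238, 3.129, 0.004]
ft_force: [0.0, 0.5, -0.8]
grip_width: 0.297
grip_force: 0.0
```

```bash
python3 -c "
from h import *
report()
import cv2
a=vision.get_image('side')['color'][150:240,200:300];b=vision.get_image('scene')['color'][130:220,200:300]
cv2.imwrite('pics/s8.png',cv2.resize(np.hstack([a,b]),None,fx=4,fy=6,interpolation=cv2.INTER_CUBIC))"
```

```text
t 10.28 jig mm [-41.   -7.5 217.9] F jig [-0.06  0.53 -0.85] grip 0.297
turn [0.003 0.004 0.001]
```

View pics/s8.png

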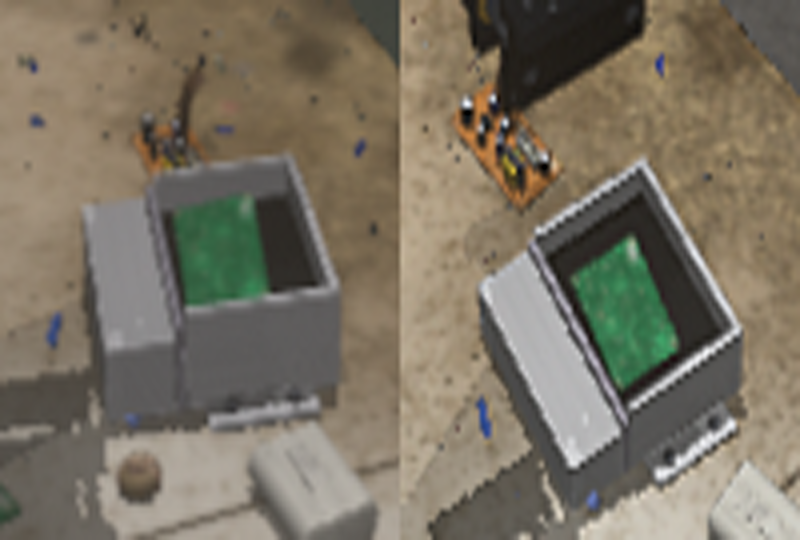

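The board now lies fully inside the tray, with dark floor visible all round it (scene crop corners (570,275), (630,235), (678,343), (625,390)). It is solder side up, the strip is fully visible, and the bystanders haven't moved. Handing in.

```bash
python3 -c "
from bench import ctrl
print(ctrl.close_job())"
```

```text
the job is handed in; nothing more can be done
None
```

The green board is flipped and lies fully in the rubber-lined tray, solder side up, with the bystanders unmoved; it first came to rest on the strip top, so I nudged it clear with the fingertips, and I handed the job in at about 10 s.

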